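# Lock the ramp's anchor bolt into the slotted strut

## Task

Fit the orange-winged hammer-head bolt as the anchor for the hutch ramp: lift it out of its wooden holder, lower it through the strut's slot at the yellow mark until its collar rests on the lips, and turn it a quarter turn there so its head catches under the lips. Then slide it gently along the slot towards the red end cap until it has pushed the keeper hidden inside fully home against its dead stop, and leave it there upright and let go. Ease it in and along by feel without ramming the strut or the keeper, and leave the bowl, ball, brush and scoop where they are.

Things in the scene. Friction and masses are not known exactly. Their poses are not given: they have to be found in the camera images.
- bolt: Hammer-head wing bolt 62 mm tall, 0.11 to 0.22 kg, upright, its head in the holder's pocket. Origin: centre of the head's underside; z up, x the long way of the head. Steel head 30 (x) by 18 (y) mm, clipped corners, z 0 to 8; stem 10 mm thick; round steel collar 36 mm across, z 15 to 19; stem; orange wing, z 30 to 62.
- wing (a point): Centre of the bolt's orange wing, a flat-sided upright block 34 (x) by 14 (y) by 32 mm high, 46 mm above the bolt's origin; axes as the bolt's. Grip it across its 14 mm. The wing is parallel to the head, so it shows which way the hidden head points.
- holder: Dark wooden block 90 (x) by 70 (y) by 16 mm high, fixed to the bench, with a pocket 10 mm deep in its middle in which the bolt's head stands loosely (floor 6 mm above the bench). Origin: centre of the underside.
- strut: Steel channel 240 mm long (x), 44 wide (y), 41 high, fixed to the bench, slot upward. Origin: centre of the underside; x along the slot to the red end cap (the other is black). Slot 20.5 mm wide between two lips 4 mm thick (z 37 to 41), hollow below them 39 mm wide. With the collar on the lips the bolt's origin is at z 26 mm and its head, 3 mm below the lips, can be turned either way.
- mark (a point): The yellow stripe across the lips where the bolt goes in: middle of the slot at the lips' top, 60 mm from the strut's centre towards the black cap. Axes as the strut's. The hollow is empty from here to the strut's centre.
- keeper (a joint): Travel in m of a keeper hidden under both lips: 0 at the start, 0.012 home at its hard dead stop. It slides stiffly (about 4 N) towards the red end and stays where left. Only a head turned across the slot pushes it. Where it sits varies and is out of sight: the bolt's axis meets it 10 to 61 mm beyond the strut's centre, on the red side.
- bowl: Bystander: blue ceramic bowl 110 mm across, 45 mm high. Origin: centre of the underside.
- ball: Bystander: yellow plastic ball with holes, 60 mm across, lying in the bowl. Origin: lowest point of the ball as built.
- brush: Bystander: wooden grooming brush lying on its bristles, 190 mm long with its handle along -x, 55 wide, 35 high. Origin: under the middle of the bristle block.
- scoop: Bystander: aluminium scoop 70 mm wide, 200 mm long with its handle along -x, 35 mm high. Origin on its underside, near the middle.
Not all that is in view belongs to the job. Of the things shaped like the bolt, the bare steel one is meant.

How it is judged:
By the outcome, as a careful person would: the job done as asked, in the order asked, and still so for the second after the job is handed in, with the robot touching nothing.
It also fails if it takes over 61 s, if anything falls off the work surface, if the arm or the gripper's body presses on something with over 40 N, if the wrist force passes 120 N, or if a joint passes its speed limit or range.

## Robot

A 6-joint arm with a two-finger parallel gripper is mounted at the origin on the work surface. World frame = base frame: x ahead of the robot, y to its left, z up, the work surface at z = 0. Lengths are in mm, angles in rad, forces in N, time in s.
With the tool pointing down it reaches from about 325 to 900 mm from the base axis. Payload 6.1 kg.
Tool frame: the origin (TCP) lies midway between the tips of the shut fingers; the grasp point (between the pads) lies 19 mm behind it; z points along the fingers, y is the line along which they close (so a half turn about z gives the same grasp; the last joint's range is limited). The gripper opens to 85 mm and grips with 20 to 120 N. Pads are 22 mm wide; open, the fingers measure 114 mm over their backs; the gripper's body (76 mm by 85 mm) begins 54 mm behind the grasp point. The pads swing forward as they close: fully open they stand 13 mm farther back than shut.
Start: joints at [-1.277, 0.22, 1.526, -0, 1.395, -0.126], TCP at [254.728, -570.727, 231.3] pointing down, gripper open.
Joint ranges: [-2.98, 2.98], [-0.91, 2.08], [0.09, 2.57], [-1.24, 4.39], [0.2, 2.65], [-2.68, 2.68]. Speed limits (rad/s): [2.57, 2.57, 3.01, 3.14, 3.14, 3.14].

## Interface

Orientations are given as a unit quaternion [w, x, y, z].
In Python, from rig import r gives the robot as it stands.
- The arm moves only by the tool move_arm, never from a script. Its argument "plan" is a list of rows, each an object of numbers: "tx", "ty", "tz": the shift along the tool's x, y, z in m; "wx", "wy", "wz": the turn, a rotation vector about the tool's x, y, z in degrees. In form: [{"tx": .., "ty": .., "tz": .., "wx": .., "wy": .., "wz": ..}, ...]. A call has 1 to 12 rows; each row is the pose to reach, as a shift and turn from the pose commanded when the call began, along the tool's axes at that moment; what a row does not reach only later rows make up. A row lasts 1/10 s, in which the tool goes at most 50 mm and 8.59 degrees, less where a joint would pass 70% of its speed; a pose out of reach is approached as far as the arm can. A call with a gripper value outside its range is refused whole. "gripper" is the closure in counts, from 0 (fully open) to 255 (shut), set as the call begins (left out, the last holds). The fingers move at their own pace and stop on an object; "squeeze" is the grip in N (left out, the last holds). Time passes only in rows, so rows that repeat a pose let the fingers close. It gives the time, the measured TCP pose, the force, the opening and the grip force at its end, in the units of the state.
- r.state(): the state, without advancing time (a new reading comes with each control period).
- r.grab_frame(name): name is "side" or "top"; returns a dict with "color" (420x560x3 uint8, blue, green, red), "fx", "fy", "cx", "cy" (pixels), "camera_from_world" (4x4, takes a point from world to camera coordinates). Camera axes: x right, y down, z forward; pixel columns grow to the right and rows downward; lengths in mm; the calibration is good to about 2 mm. A picture is of the moment at which its call begins. There is no depth.
- r.job_done(): hands the job in; it is judged then, once.
Trained networks look in a picture, given as the dict that the camera call returned (one of the last four; its "shot" number tells which), for a name from the list of things; names that differ only in an ending like _2 or _b are one class to them, and where a whole thing is asked for, a point or a joint stands for the part that bears it (a point fixed in the world has none). Each returns a list of dicts, best first, with "score" (0 to 1); they miss things now and then, are a little off and sometimes report something else, mostly with a low value. They report only what shows in the picture. A call takes as long as a camera call. They do not tell look-alikes from the thing itself.
- r.recognise(query, picture): "rect" ([left, top, right, bottom] in pixels, round what is visible of it).
- r.cut_out(query, picture): "region" (420x560 bool, what is visible of it) and "rect" ([left, top, right, bottom] in pixels, round what is visible of it).
The state is a dict: "time_s": time; "q": joint angles; "joint_vel": joint speeds; "tau": joint torques, N m; "tcp_pos": TCP position; "tcp_rot": TCP orientation; "contact_force": force on the tool from outside, world axes, zero at the start; "ft_torque": the same for the moment, N m; "finger_gap": finger opening in mm; "grip_force": force on a finger pad.
Only numpy, scipy, OpenCV 4.12 (cv2) and the standard library are available. Lean on these libraries where they do the work, as an engineer would, in place of code of your own. Each camera call takes 0.05 s, during which the arm holds its last target. There are 200 camera calls.

## Working session

There is one attempt and no reset: what is moved stays moved. The work goes in short steps, Python scripts to look and compute and a tool call to move; the robot and the scene stay as the last step left them, time stands still between calls to the robot, and variables do not carry over. Pictures are saved under pics/ and viewed, at most 10 in all, crops included, and the job is handed in when it is done.

Besides the shell and the picture viewer there is one more tool, called after "Emit:" as a command line: name --argument value ..., lists and objects as JSON in quotes. move_arm: Moves the arm, as the interface text tells. Its arguments: {"type":"object","properties":{"plan":{"type":"array"},"gripper":{"type":"number"},"squeeze":{"type":"number"}},"required":["plan"]}

```bash
mkdir -p pics; ls; cat > h.py <<'E'
import numpy as np, cv2
from rig import r
def ray(f,u,v,z):
    "world point at height z seen at pixel u,v"
    M=np.array(f["camera_from_world"]);R=M[:3,:3];t=M[:3,3]
    c=-R.T@t; d=R.T@np.array([(u-f["cx"])/f["fx"],(v-f["cy"])/f["fy"],1])
    return c+d*(z-c[2])/d[2]
def proj(f,p):
    M=np.array(f["camera_from_world"]);q=M[:3,:3]@np.array(p)+M[:3,3]
    return np.array([f["fx"]*q[0]/q[2]+f["cx"],f["fy"]*q[1]/q[2]+f["cy"]])
E
python3 - <<'E'
from h import *
ims=[]
for n in("top","side"):
    f=r.grab_frame(n); cv2.imwrite(f"pics/{n}0.png",f["color"])
    M=np.array(f["camera_from_world"]);print(n,f["fx"],(-M[:3,:3].T@M[:3,3]).round())
    for q in("bolt","wing","holder","strut","bowl","brush","scoop"):
        for d in r.recognise(q,f): print(q,round(d["score"],2),np.round(d["rect"]))
print(r.state())
E
```

```text
pics
top 448.1852916844031 [ 439.   44. 1204.]
bolt 0.72 [395. 253. 413. 270.]
bolt 0.71 [359. 248. 373. 260.]
bolt 0.7 [321. 253. 335. 269.]
bolt 0.66 [368. 290. 382. 307.]
bolt 0.52 [357. 196. 367. 213.]
wing 0.73 [320. 254. 337. 267.]
wing 0.64 [398. 255. 417. 270.]
wing 0.6 [370. 293. 381. 306.]
wing 0.57 [360. 241. 376. 259.]
wing 0.42 [355. 200. 371. 216.]
holder 0.69 [346. 229. 385. 276.]
strut 0.57 [228. 168. 278. 265.]
bowl 0.63 [348. 123. 388. 161.]
brush 0.8 [207. 102. 230. 171.]
scoop 0.97 [100. 238. 173. 292.]
side 414.61403566665194 [ 428. -719.  715.]
bolt 0.97 [241. 349. 257. 382.]
bolt 0.81 [307. 289. 324. 318.]
bolt 0.79 [252. 303. 273. 328.]
bolt 0.71 [185. 317. 205. 342.]
wing 0.97 [308. 292. 326. 316.]
wing 0.96 [241. 349. 260. 384.]
wing 0.82 [186. 316. 207. 342.]
wing 0.71 [233. 260. 252. 291.]
wing 0.67 [250. 302. 268. 331.]
holder 0.94 [236. 302. 289. 347.]
strut 0.86 [232. 204. 331. 236.]
bowl 0.74 [373. 277. 429. 320.]
brush 0.62 [322. 180. 391. 200.]
scoop 0.95 [200. 137. 247. 176.]
{'time_s': 0.8, 'q': array([-1.27708906e+00,  2.20365218e-01,  1.52646314e+00, -2.71343743e-05,
        1.39470418e+00, -1.26086201e-01]), 'joint_vel': array([ 0.00019373,  0.00116036, -0.00137953,  0.00127798,  0.00124559,
       -0.0010707 ]), 'tau': array([-5.57492058e-04, -4.96785557e+01, -3.89713383e+01, -1.67967801e-04,
        6.43344574e-04,  1.49305959e-05]), 'tcp_pos': array([ 254.7316328 , -570.74499714,  231.34074731]), 'tcp_rot': array([ 3.10743266e-05,  9.78051940e-01,  2.08361227e-01, -1.07940324e-05]), 'contact_force': array([ 0.38782794,  0.08715165, -0.49853245]), 'ft_torque': array([-0.00825559,  0.01052163,  0.01063027]), 'grip_force': 0.0, 'finger_gap': 85.29405485820287}
```

View pics/top0.png

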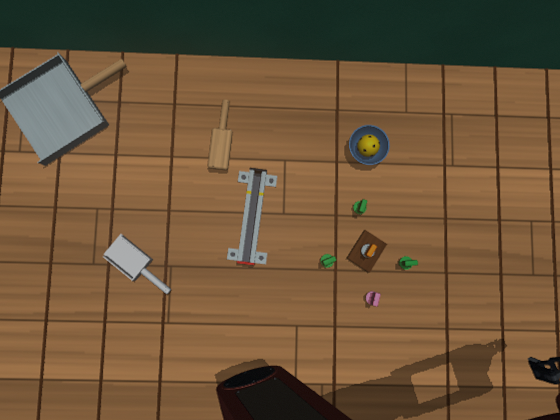

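View pics/side0.png

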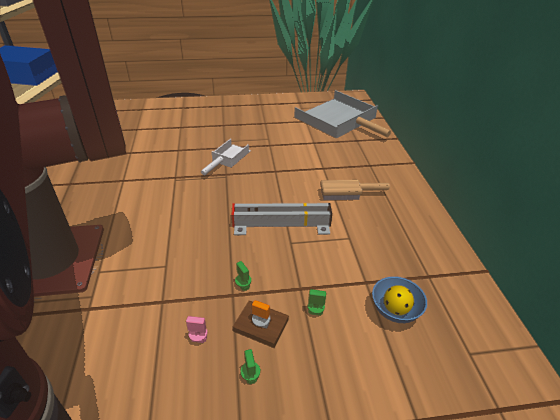

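The top view shows the orange-winged bolt in the dark holder at about (370,250), with green and pink look-alikes around it. The strut runs from its black cap (258,170) to its red cap (245,264), and the yellow mark is near (256,193). I'll measure these more closely.

```bash
cat > m.py <<'E'
from h import *
def blob(f,lo,hi,box,mins=6):
    h=cv2.cvtColor(f["color"],cv2.COLOR_BGR2HSV)
    m=cv2.inRange(h,np.array(lo),np.array(hi)); k=np.zeros_like(m); x0,y0,x1,y1=box; k[y0:y1,x0:x1]=m[y0:y1,x0:x1]
    n,l,s,c=cv2.connectedComponentsWithStats(k)
    return [(s[i,:].tolist(),c[i].round(1).tolist(),cv2.minAreaRect(np.argwhere(l==i)[:,::-1].astype(np.float32))) for i in range(1,n) if s[i,4]>=mins]
E
python3 - <<'E'
from m import *
f=r.grab_frame("top"); g=r.grab_frame("side")
for b in blob(f,(5,150,120),(20,255,255),(355,238,385,265)): print("orange top",b)
for b in blob(g,(5,150,120),(20,255,255),(235,295,290,330)): print("orange side",b)
for b in blob(f,(22,120,80),(34,255,255),(225,160,285,275),2): print("yellow top",b)
for b in blob(g,(22,120,80),(34,255,255),(225,195,340,240),2): print("yellow side",b)
for b in blob(f,(0,120,60),(6,255,255),(225,160,285,275)): print("red top",b)
a=cv2.resize(f["color"][160:275,220:290],None,fx=5,fy=5,interpolation=cv2.INTER_CUBIC)
b=cv2.resize(f["color"][215:290,340:400],None,fx=7,fy=7,interpolation=cv2.INTER_CUBIC)
W=np.zeros((600,780,3),np.uint8); W[:575,:350]=a; W[:525,355:775]=b
cv2.imwrite("pics/z.png",W)
a=cv2.resize(g["color"][195:245,222:342],None,fx=6,fy=6,interpolation=cv2.INTER_CUBIC)
b=cv2.resize(g["color"][285:350,225:300],None,fx=4,fy=4,interpolation=cv2.INTER_CUBIC)
W=np.zeros((560,720,3),np.uint8); W[:300,:720]=a; W[300:560,:300]=b
cv2.imwrite("pics/zs.png",W)
E
```

```text
orange top ([367, 244, 10, 13, 66], [371.4, 250.0], ((371.3077087402344, 250.03843688964844), (4.992301940917969, 13.035454750061035), 33.690067291259766))
orange side ([252, 300, 18, 19, 249], [260.2, 308.9], ((260.20001220703125, 308.8999938964844), (19.289892196655273, 14.230247497558594), 18.434947967529297))
yellow top ([246, 191, 5, 3, 14], [248.1, 191.9], ((248.0, 192.0), (2.0, 4.0), 90.0))
yellow top ([259, 192, 5, 3, 11], [260.8, 193.4], ((261.0, 193.0), (2.0, 4.0), 90.0))
yellow side ([304, 203, 3, 3, 8], [304.9, 204.1], ((305.0, 204.0), (2.0, 2.0), 90.0))
yellow side ([305, 211, 3, 4, 11], [305.9, 212.6], ((306.0, 212.5), (3.0, 2.0), 90.0))
yellow side ([305, 216, 2, 3, 3], [305.7, 217.0], ((305.70001220703125, 216.90005493164062), (2.2360680103302, 0.4472135603427887), 63.43495178222656))
yellow side ([305, 220, 2, 5, 10], [305.5, 222.0], ((305.5, 222.0), (4.0, 1.0), 90.0))
red top ([237, 261, 18, 4, 45], [245.1, 262.6], ((245.484619140625, 262.62310791015625), (17.240825653076172, 2.604729175567627), 7.125016689300537))
```

View pics/z.png

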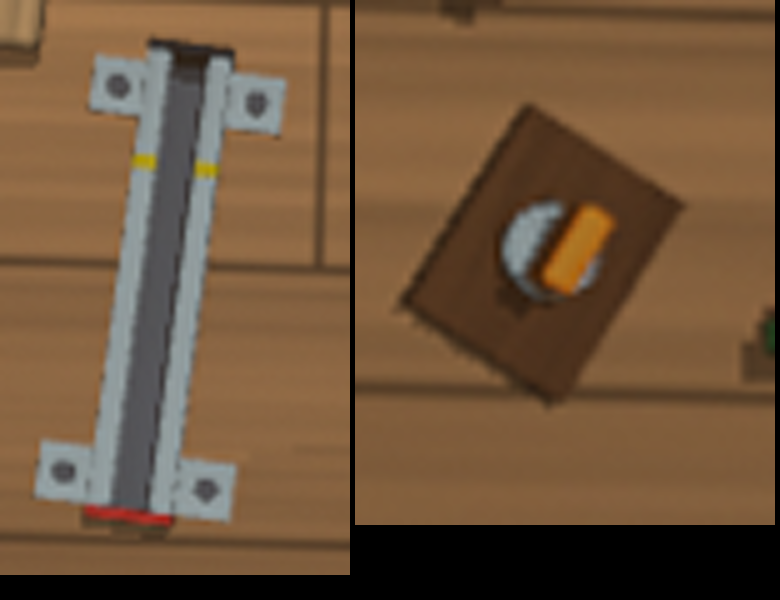

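View pics/zs.png

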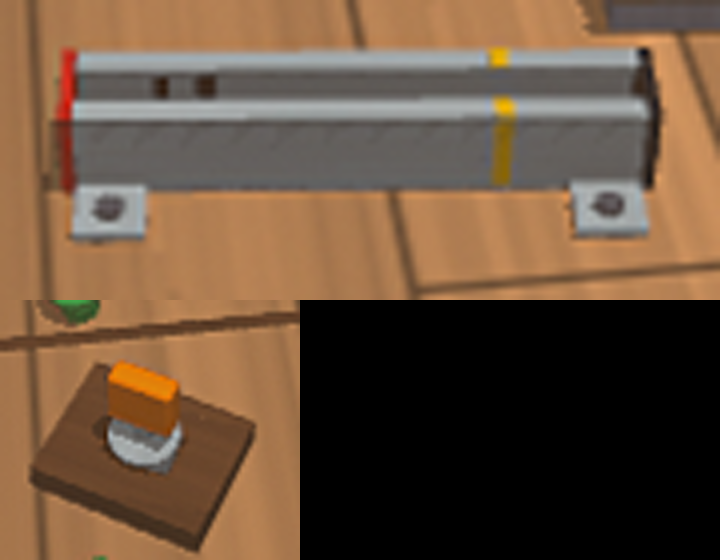

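The zoomed crops put the orange wing at top (371.4,250) and side (260,309). The mark's middle is at top (254.7,192.7) and side (305,208).

```bash
python3 - <<'E'
from m import *
f=r.grab_frame("top"); g=r.grab_frame("side")
P=lambda x,y:(x).round(1)
print("holder corners",[ray(f,u,v,16)[:2].round(1).tolist() for u,v in((364.8,229.6),(387,244.3),(367.8,272.8),(346.8,258))])
print("centre",np.mean([ray(f,u,v,16)[:2] for u,v in((364.8,229.6),(387,244.3),(367.8,272.8),(346.8,258))],0))
# wing top face in top crop: corners
c=[(582,203),(615,217),(570,294),(541,281)]
w=np.array([ray(f,340+(x-355+.5)/7-.5,215+(y+.5)/7-.5,68)[:2] for x,y in c]);print("wing corners",w.round(1).tolist(),w.mean(0).round(1))
cs=[(118,362),(180,382),(168,392+0),(108,374)]
w=np.array([ray(g,225+(x+.5)/4-.5,285+(y-300+.5)/4-.5,68)[:2] for x,y in cs]);print("wing side corners",w.round(1).tolist(),w.mean(0).round(1))
m=ray(f,254.7,192.7,41);print("mark top",m.round(1),"side",ray(g,305.2,208.1,41).round(1))
R=ray(f,245.4,262,41);B=ray(f,257.7,168.9,41);d=R-B;print("red",R.round(1),"black",B.round(1),np.linalg.norm(d),np.degrees(np.arctan2(d[1],d[0])), "mark to red",np.linalg.norm(R-m))
S=[((76+.5)/6-.5+222,(82)/6+195),]
print("side red",ray(g,222+71/6,195+84/6,41).round(1),"side black",ray(g,222+647/6,195+79/6,41).round(1))
for q in("bolt",):
    for d in r.recognise(q,f): x=d["rect"];print(ray(f,(x[0]+x[2])/2,(x[1]+x[3])/2,40).round(0))
E
```

```text
holder corners [[520.6, -226.2], [483.0, -286.0], [406.4, -234.7], [443.9, -178.5]]
centre [ 463.50292048 -231.36493635]
wing corners [[481.9, -233.0], [477.1, -245.1], [448.8, -228.7], [453.3, -218.1]] [ 465.3 -231.3]
wing side corners [[455.8, -222.0], [484.0, -237.2], [477.7, -242.2], [450.5, -228.5]] [ 467.  -232.5]
mark top [607.5  70.1  41. ] side [609.5  69.6  41. ]
red [426.9  88.3  41. ] black [671.   64.2  41. ] 245.31896040790707 174.3542259280926 mark to red 181.55410510618225
side red [430.   85.9  41. ] side black [671.8  62.4  41. ]
[ 438. -122.   40.]
[ 339. -246.   40.]
[ 440. -327.   40.]
[ 583. -209.   40.]
```

Emit:
move_arm --plan '[{"tx": 0.03, "ty": -0.02, "tz": 0.01, "wz": 5}, {"tx": 0.066, "ty": -0.045, "tz": 0.02, "wz": 11}, {"tx": 0.1, "ty": -0.067, "tz": 0.03, "wz": 17}, {"tx": 0.135, "ty": -0.09, "tz": 0.04, "wz": 23}, {"tx": 0.17, "ty": -0.114, "tz": 0.05, "wz": 29}, {"tx": 0.205, "ty": -0.138, "tz": 0.06, "wz": 35}, {"tx": 0.24, "ty": -0.162, "tz": 0.07, "wz": 41}, {"tx": 0.275, "ty": -0.185, "tz": 0.08, "wz": 47}, {"tx": 0.305, "ty": -0.205, "tz": 0.09, "wz": 52.7}, {"tx": 0.331, "ty": -0.223, "tz": 0.1, "wz": 52.7}, {"tx": 0.331, "ty": -0.223, "tz": 0.1, "wz": 52.7}, {"tx": 0.331, "ty": -0.223, "tz": 0.1, "wz": 52.7}]' --gripper 70 --squeeze 40

```text
invalid input at $.plan[0]: expected keys tx, ty, tz, wx, wy, wz
```

Emit:
move_arm --plan '[{"tx": 0.03, "ty": -0.02, "tz": 0.01, "wx": 0, "wy": 0, "wz": 5}, {"tx": 0.066, "ty": -0.045, "tz": 0.02, "wx": 0, "wy": 0, "wz": 11}, {"tx": 0.1, "ty": -0.067, "tz": 0.03, "wx": 0, "wy": 0, "wz": 17}, {"tx": 0.135, "ty": -0.09, "tz": 0.04, "wx": 0, "wy": 0, "wz": 23}, {"tx": 0.17, "ty": -0.114, "tz": 0.05, "wx": 0, "wy": 0, "wz": 29}, {"tx": 0.205, "ty": -0.138, "tz": 0.06, "wx": 0, "wy": 0, "wz": 35}, {"tx": 0.24, "ty": -0.162, "tz": 0.07, "wx": 0, "wy": 0, "wz": 41}, {"tx": 0.275, "ty": -0.185, "tz": 0.08, "wx": 0, "wy": 0, "wz": 47}, {"tx": 0.305, "ty": -0.205, "tz": 0.09, "wx": 0, "wy": 0, "wz": 52.7}, {"tx": 0.331, "ty": -0.223, "tz": 0.1, "wx": 0, "wy": 0, "wz": 52.7}, {"tx": 0.331, "ty": -0.223, "tz": 0.1, "wx": 0, "wy": 0, "wz": 52.7}, {"tx": 0.331, "ty": -0.223, "tz": 0.1, "wx": 0, "wy": 0, "wz": 52.7}]' --gripper 70 --squeeze 40

```text
time_s: 2.25
tcp_pos: [466.2, -231.8, 131.2]
tcp_rot: [0.0, 0.969, -0.246, -0.0]
contact_force: [-0.4, -0.1, -0.3]
finger_gap: 61.9
grip_force: 0.0
```

Emit:
move_arm --plan '[{"tx": 0, "ty": 0, "tz": 0.02, "wx": 0, "wy": 0, "wz": 0}, {"tx": 0, "ty": 0, "tz": 0.04, "wx": 0, "wy": 0, "wz": 0}, {"tx": 0, "ty": 0, "tz": 0.06, "wx": 0, "wy": 0, "wz": 0}, {"tx": 0, "ty": 0, "tz": 0.078, "wx": 0, "wy": 0, "wz": 0}, {"tx": 0, "ty": 0, "tz": 0.09, "wx": 0, "wy": 0, "wz": 0}, {"tx": 0, "ty": 0, "tz": 0.097, "wx": 0, "wy": 0, "wz": 0}, {"tx": 0, "ty": 0, "tz": 0.097, "wx": 0, "wy": 0, "wz": 0}]'

```text
time_s: 2.95
tcp_pos: [465.5, -232.5, 33.8]
tcp_rot: [-0.0, 0.969, -0.248, -0.001]
contact_force: [-0.0, -0.6, -0.9]
finger_gap: 62.2
grip_force: 0.0
```

Emit:
move_arm --plan '[{"tx": 0, "ty": 0, "tz": 0, "wx": 0, "wy": 0, "wz": 0}, {"tx": 0, "ty": 0, "tz": 0, "wx": 0, "wy": 0, "wz": 0}, {"tx": 0, "ty": 0, "tz": 0, "wx": 0, "wy": 0, "wz": 0}, {"tx": 0, "ty": 0, "tz": 0, "wx": 0, "wy": 0, "wz": 0}, {"tx": 0, "ty": 0, "tz": 0, "wx": 0, "wy": 0, "wz": 0}, {"tx": 0, "ty": 0, "tz": 0, "wx": 0, "wy": 0, "wz": 0}, {"tx": 0, "ty": 0, "tz": 0, "wx": 0, "wy": 0, "wz": 0}, {"tx": 0, "ty": 0, "tz": 0, "wx": 0, "wy": 0, "wz": 0}]' --gripper 255 --squeeze 40

```text
time_s: 3.75
tcp_pos: [466.7, -232.6, 35.1]
tcp_rot: [0.0, 0.969, -0.247, 0.001]
contact_force: [-0.8, -0.1, 5.6]
finger_gap: 13.4
grip_force: 41.5
```

Emit:
move_arm --plan '[{"tx": 0, "ty": 0, "tz": -0.005, "wx": 0, "wy": 0, "wz": 0}, {"tx": 0, "ty": 0, "tz": -0.01, "wx": 0, "wy": 0, "wz": 0}, {"tx": 0, "ty": 0, "tz": -0.016, "wx": 0, "wy": 0, "wz": 0}, {"tx": 0, "ty": 0, "tz": -0.03, "wx": 0, "wy": 0, "wz": 0}, {"tx": 0, "ty": 0, "tz": -0.05, "wx": 0, "wy": 0, "wz": 0}, {"tx": 0, "ty": 0, "tz": -0.07, "wx": 0, "wy": 0, "wz": 0}, {"tx": 0, "ty": 0, "tz": -0.09, "wx": 0, "wy": 0, "wz": 0}, {"tx": 0, "ty": 0, "tz": -0.105, "wx": 0, "wy": 0, "wz": 0}, {"tx": 0, "ty": 0, "tz": -0.11, "wx": 0, "wy": 0, "wz": 0}, {"tx": 0, "ty": 0, "tz": -0.11, "wx": 0, "wy": 0, "wz": 0}]'

```text
time_s: 4.75
tcp_pos: [466.6, -232.5, 145.3]
tcp_rot: [0.0, 0.969, -0.247, 0.001]
contact_force: [0.3, -0.2, -1.8]
finger_gap: 13.3
grip_force: 40.6
```

```bash
python3 - <<'E'
from h import *
s=r.state();print(s["tcp_pos"],s["tcp_rot"],s["contact_force"],s["ft_torque"],s["finger_gap"])
g=r.grab_frame("side");x=proj(g,s["tcp_pos"]).astype(int);print(x)
c=g["color"][max(0,x[1]-50):x[1]+40,max(0,x[0]-50):x[0]+50]
cv2.imwrite("pics/lift.png",cv2.resize(c,None,fx=6,fy=6,interpolation=cv2.INTER_CUBIC))
E
```

```text
[ 466.56925308 -232.49858737  145.31423778] [ 3.16432956e-04  9.68910566e-01 -2.47409483e-01  8.73161065e-04] [ 0.29211483 -0.15099062 -1.84327542] [-0.03184111  0.02304618  0.02669734] 13.332098589341262
[259 277]
```

View pics/lift.png

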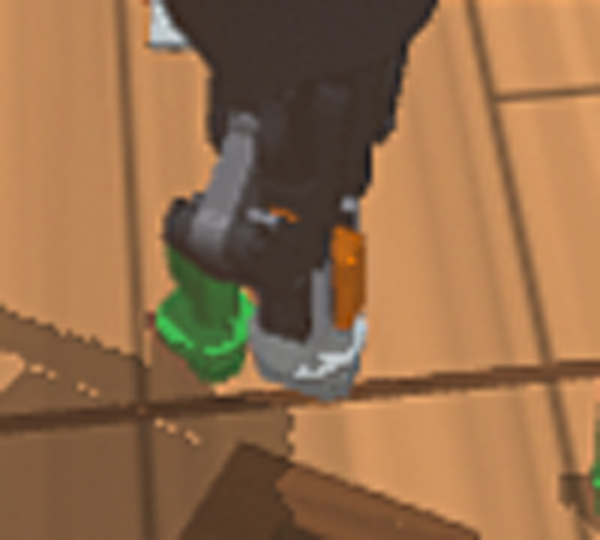

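The bolt is held upright, with its collar just under the fingertips. I'll check how far it sits off along the tool's x axis from its projected outline.

```bash
python3 - <<'E'
from h import *
from scipy.spatial.transform import Rotation as Ro
g=r.grab_frame("side");s=r.state();t=s["tcp_pos"];w,x,y,z=s["tcp_rot"]
R=Ro.from_quat([x,y,z,w]).as_matrix();print(R.round(3).tolist())
o=proj(g,t).astype(int)-50
cr=lambda p:((proj(g,p)-o+.5)*6-.5)
for off in(-3,0,3):
    b=t+R[:,0]*off+np.array([0,0,-29.1])
    ring=np.array([cr(b+np.array([18*np.cos(a),18*np.sin(a),h])) for a in np.linspace(0,6.28,60) for h in(15,19)])
    wing=[cr(b+R[:,0]*17+R[:,1]*k*7+np.array([0,0,h])).round().tolist() for k in(-1,1) for h in(30,62)]
    print(off,ring.min(0).round(),ring.max(0).round(),wing)
E
```

```text
[[0.878, -0.479, -0.001], [-0.479, -0.878, 0.001], [-0.001, -0.0, -1.0]]
-3 [235. 280.] [355. 382.] [[356.0, 301.0], [356.0, 228.0], [338.0, 335.0], [337.0, 262.0]]
0 [244. 283.] [364. 385.] [[365.0, 304.0], [365.0, 231.0], [347.0, 338.0], [347.0, 265.0]]
3 [253. 285.] [373. 388.] [[375.0, 307.0], [375.0, 234.0], [357.0, 341.0], [357.0, 268.0]]
```

Emit:
move_arm --plan '[{"tx": -0.001, "ty": -0.02, "tz": 0, "wx": 0, "wy": 0, "wz": -2}, {"tx": -0.003, "ty": -0.05, "tz": 0, "wx": 0, "wy": 0, "wz": -4}, {"tx": -0.005, "ty": -0.085, "tz": 0, "wx": 0, "wy": 0, "wz": -7}, {"tx": -0.007, "ty": -0.12, "tz": 0, "wx": 0, "wy": 0, "wz": -10}, {"tx": -0.01, "ty": -0.16, "tz": 0, "wx": 0, "wy": 0, "wz": -13}, {"tx": -0.012, "ty": -0.2, "tz": 0, "wx": 0, "wy": 0, "wz": -16}, {"tx": -0.015, "ty": -0.24, "tz": 0, "wx": 0, "wy": 0, "wz": -19}, {"tx": -0.017, "ty": -0.28, "tz": 0.01, "wx": 0, "wy": 0, "wz": -21}, {"tx": -0.019, "ty": -0.31, "tz": 0.025, "wx": 0, "wy": 0, "wz": -23}, {"tx": -0.0203, "ty": -0.3332, "tz": 0.045, "wx": 0, "wy": 0, "wz": -23}, {"tx": -0.0203, "ty": -0.3332, "tz": 0.06, "wx": 0, "wy": 0, "wz": -23}, {"tx": -0.0203, "ty": -0.3332, "tz": 0.065, "wx": 0, "wy": 0, "wz": -23}]'

```text
time_s: 6.05
tcp_pos: [605.4, 70.2, 75.5]
tcp_rot: [0.0, 0.999, -0.049, -0.003]
contact_force: [0.5, -0.5, -1.8]
finger_gap: 13.5
grip_force: 40.6
```

Emit:
move_arm --plan '[{"tx": 0, "ty": 0, "tz": 0, "wx": 0, "wy": 0, "wz": 0}, {"tx": 0, "ty": 0, "tz": 0, "wx": 0, "wy": 0, "wz": 0}]'

```text
time_s: 6.25
tcp_pos: [608.1, 68.9, 79.7]
tcp_rot: [0.0, 0.999, -0.05, 0.0]
contact_force: [0.6, 0.7, -1.0]
finger_gap: 13.8
grip_force: 40.6
```

```bash
python3 - <<'E'
from h import *
s=r.state();print(s["tcp_pos"],s["tcp_rot"],s["contact_force"],s["ft_torque"],s["finger_gap"])
W=np.zeros((560,800,3),np.uint8)
f=r.grab_frame("top");g=r.grab_frame("side")
W[:560,:390]=cv2.resize(f["color"][162:242,227:283],(390,560),interpolation=cv2.INTER_CUBIC)
x=proj(g,s["tcp_pos"]).astype(int);print(x)
W[:480,400:]=cv2.resize(g["color"][x[1]-40:x[1]+20,x[0]-25:x[0]+25],(400,480),interpolation=cv2.INTER_CUBIC)
cv2.imwrite("pics/over.png",W)
E
```

```text
[608.05022311  68.90745171  79.6644423 ] [ 7.66927466e-05  9.98753499e-01 -4.99142833e-02  8.73925134e-05] [ 0.64808924  0.7133867  -0.95128387] [ 0.01501274 -0.03464871  0.06394485] 13.774816713522949
[305 196]
```

View pics/over.png

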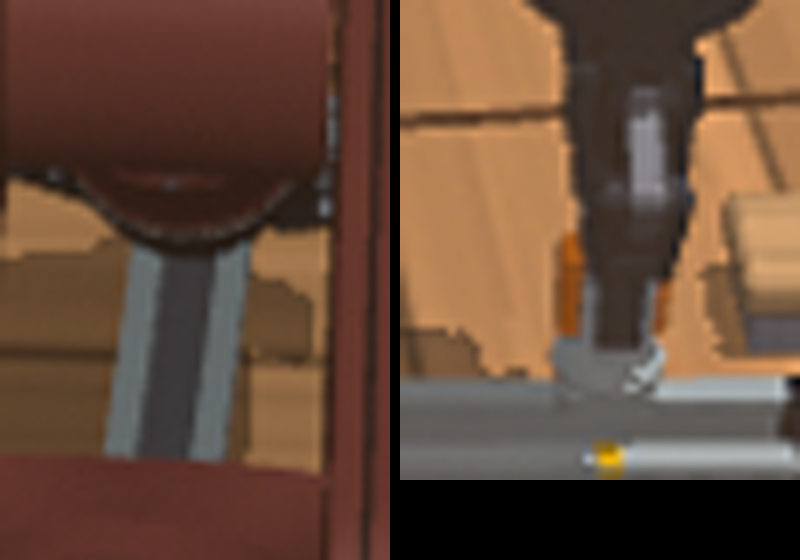

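In the side view the collar's centre sits at column 608 of the crop, the same as the yellow mark. I'll lower it by feel.

Emit:
move_arm --plan '[{"tx": 0, "ty": 0, "tz": 0.003, "wx": 0, "wy": 0, "wz": 0}, {"tx": 0, "ty": 0, "tz": 0.006, "wx": 0, "wy": 0, "wz": 0}, {"tx": 0, "ty": 0, "tz": 0.008, "wx": 0, "wy": 0, "wz": 0}, {"tx": 0, "ty": 0, "tz": 0.0095, "wx": 0, "wy": 0, "wz": 0}, {"tx": 0, "ty": 0, "tz": 0.0105, "wx": 0, "wy": 0, "wz": 0}, {"tx": 0, "ty": 0, "tz": 0.0115, "wx": 0, "wy": 0, "wz": 0}, {"tx": 0, "ty": 0, "tz": 0.0125, "wx": 0, "wy": 0, "wz": 0}, {"tx": 0, "ty": 0, "tz": 0.0125, "wx": 0, "wy": 0, "wz": 0}]'

```text
time_s: 7.15
tcp_pos: [607.9, 70.0, 66.6]
tcp_rot: [0.0, 0.999, -0.049, -0.0]
contact_force: [-0.2, -0.0, -1.0]
finger_gap: 13.6
grip_force: 40.6
```

Emit:
move_arm --plan '[{"tx": 0, "ty": 0, "tz": 0.002, "wx": 0, "wy": 0, "wz": 0}, {"tx": 0, "ty": 0, "tz": 0.004, "wx": 0, "wy": 0, "wz": 0}, {"tx": 0, "ty": 0, "tz": 0.006, "wx": 0, "wy": 0, "wz": 0}, {"tx": 0, "ty": 0, "tz": 0.0075, "wx": 0, "wy": 0, "wz": 0}, {"tx": 0, "ty": 0, "tz": 0.009, "wx": 0, "wy": 0, "wz": 0}, {"tx": 0, "ty": 0, "tz": 0.01, "wx": 0, "wy": 0, "wz": 0}, {"tx": 0, "ty": 0, "tz": 0.0105, "wx": 0, "wy": 0, "wz": 0}, {"tx": 0, "ty": 0, "tz": 0.0105, "wx": 0, "wy": 0, "wz": 0}]'

```text
time_s: 7.95
tcp_pos: [608.0, 69.9, 56.2]
tcp_rot: [-0.0, 0.999, -0.049, -0.0]
contact_force: [-0.2, -0.2, -1.3]
finger_gap: 13.4
grip_force: 40.6
```

Emit:
move_arm --plan '[{"tx": 0, "ty": 0, "tz": 0.0005, "wx": 0, "wy": 0, "wz": 0}, {"tx": 0, "ty": 0, "tz": 0.001, "wx": 0, "wy": 0, "wz": 0}, {"tx": 0, "ty": 0, "tz": 0.0015, "wx": 0, "wy": 0, "wz": 0}, {"tx": 0, "ty": 0, "tz": 0.002, "wx": 0, "wy": 0, "wz": 0}, {"tx": 0, "ty": 0, "tz": 0.002, "wx": 0, "wy": 0, "wz": 0}]'

```text
time_s: 8.45
tcp_pos: [608.1, 70.0, 55.1]
tcp_rot: [0.0, 0.999, -0.049, 0.0]
contact_force: [-2.7, -0.1, 4.9]
finger_gap: 12.9
grip_force: 41.6
```

Emit:
move_arm --plan '[{"tx": 0, "ty": 0, "tz": -0.0007, "wx": 0, "wy": 0, "wz": -4}, {"tx": 0, "ty": 0, "tz": -0.0007, "wx": 0, "wy": 0, "wz": -12}, {"tx": 0, "ty": 0, "tz": -0.0007, "wx": 0, "wy": 0, "wz": -20}, {"tx": 0, "ty": 0, "tz": -0.0007, "wx": 0, "wy": 0, "wz": -28}, {"tx": 0, "ty": 0, "tz": -0.0007, "wx": 0, "wy": 0, "wz": -36}, {"tx": 0, "ty": 0, "tz": -0.0007, "wx": 0, "wy": 0, "wz": -44}, {"tx": 0, "ty": 0, "tz": -0.0007, "wx": 0, "wy": 0, "wz": -52}, {"tx": 0, "ty": 0, "tz": -0.0007, "wx": 0, "wy": 0, "wz": -60}, {"tx": 0, "ty": 0, "tz": -0.0007, "wx": 0, "wy": 0, "wz": -68}, {"tx": 0, "ty": 0, "tz": -0.0007, "wx": 0, "wy": 0, "wz": -76}, {"tx": 0, "ty": 0, "tz": -0.0007, "wx": 0, "wy": 0, "wz": -84}, {"tx": 0, "ty": 0, "tz": -0.0007, "wx": 0, "wy": 0, "wz": -90}]'

```text
time_s: 9.65
tcp_pos: [608.4, 69.9, 55.2]
tcp_rot: [0.0, 0.739, 0.673, 0.0]
contact_force: [-0.0, 0.3, -0.4]
finger_gap: 13.6
grip_force: 40.7
```

Emit:
move_arm --plan '[{"tx": 0, "ty": 0, "tz": 0, "wx": 0, "wy": 0, "wz": 0}, {"tx": 0, "ty": 0, "tz": 0, "wx": 0, "wy": 0, "wz": 0}]'

```text
time_s: 9.85
tcp_pos: [608.2, 70.0, 55.2]
tcp_rot: [0.0, 0.742, 0.67, 0.0]
contact_force: [0.6, -0.1, 0.5]
finger_gap: 13.8
grip_force: 40.7
```

Emit:
move_arm --plan '[{"tx": 0, "ty": -0.003, "tz": 0, "wx": 0, "wy": 0, "wz": 0}, {"tx": 0, "ty": -0.008, "tz": 0, "wx": 0, "wy": 0, "wz": 0}, {"tx": 0, "ty": -0.013, "tz": 0, "wx": 0, "wy": 0, "wz": 0}, {"tx": 0, "ty": -0.018, "tz": 0, "wx": 0, "wy": 0, "wz": 0}, {"tx": 0, "ty": -0.023, "tz": 0, "wx": 0, "wy": 0, "wz": 0}, {"tx": 0, "ty": -0.028, "tz": 0, "wx": 0, "wy": 0, "wz": 0}, {"tx": 0, "ty": -0.033, "tz": 0, "wx": 0, "wy": 0, "wz": 0}, {"tx": 0, "ty": -0.038, "tz": 0, "wx": 0, "wy": 0, "wz": 0}, {"tx": 0, "ty": -0.043, "tz": 0, "wx": 0, "wy": 0, "wz": 0}, {"tx": 0, "ty": -0.047, "tz": 0, "wx": 0, "wy": 0, "wz": 0}, {"tx": 0, "ty": -0.05, "tz": 0, "wx": 0, "wy": 0, "wz": 0}, {"tx": 0, "ty": -0.052, "tz": 0, "wx": 0, "wy": 0, "wz": 0}]'

```text
time_s: 11.05
tcp_pos: [556.2, 75.1, 55.2]
tcp_rot: [0.0, 0.741, 0.671, 0.0]
contact_force: [1.6, 0.3, 1.5]
finger_gap: 13.6
grip_force: 41.0
```

Emit:
move_arm --plan '[{"tx": 0, "ty": -0.0015, "tz": 0, "wx": 0, "wy": 0, "wz": 0}, {"tx": 0, "ty": -0.003, "tz": 0, "wx": 0, "wy": 0, "wz": 0}, {"tx": 0, "ty": -0.0045, "tz": 0, "wx": 0, "wy": 0, "wz": 0}, {"tx": 0, "ty": -0.006, "tz": 0, "wx": 0, "wy": 0, "wz": 0}, {"tx": 0, "ty": -0.0075, "tz": 0, "wx": 0, "wy": 0, "wz": 0}, {"tx": 0, "ty": -0.009, "tz": 0, "wx": 0, "wy": 0, "wz": 0}, {"tx": 0, "ty": -0.0105, "tz": 0, "wx": 0, "wy": 0, "wz": 0}, {"tx": 0, "ty": -0.012, "tz": 0, "wx": 0, "wy": 0, "wz": 0}, {"tx": 0, "ty": -0.0135, "tz": 0, "wx": 0, "wy": 0, "wz": 0}, {"tx": 0, "ty": -0.015, "tz": 0, "wx": 0, "wy": 0, "wz": 0}]'

```text
time_s: 12.05
tcp_pos: [541.4, 76.6, 55.1]
tcp_rot: [0.0, 0.741, 0.671, 0.0]
contact_force: [3.3, -0.1, 2.4]
finger_gap: 13.7
grip_force: 41.2
```

Emit:
move_arm --plan '[{"tx": 0, "ty": -0.0012, "tz": -0.0002, "wx": 0, "wy": 0, "wz": 0}, {"tx": 0, "ty": -0.0024, "tz": -0.0002, "wx": 0, "wy": 0, "wz": 0}, {"tx": 0, "ty": -0.0036, "tz": -0.0002, "wx": 0, "wy": 0, "wz": 0}, {"tx": 0, "ty": -0.0048, "tz": -0.0002, "wx": 0, "wy": 0, "wz": 0}, {"tx": 0, "ty": -0.006, "tz": -0.0002, "wx": 0, "wy": 0, "wz": 0}, {"tx": 0, "ty": -0.0072, "tz": -0.0002, "wx": 0, "wy": 0, "wz": 0}, {"tx": 0, "ty": -0.0084, "tz": -0.0002, "wx": 0, "wy": 0, "wz": 0}]'

```text
time_s: 12.75
tcp_pos: [532.8, 77.4, 55.2]
tcp_rot: [-0.0, 0.741, 0.671, -0.0]
contact_force: [2.6, -0.1, 1.8]
finger_gap: 13.6
grip_force: 41.1
```

Emit:
move_arm --plan '[{"tx": 0, "ty": -0.0012, "tz": 0, "wx": 0, "wy": 0, "wz": 0}, {"tx": 0, "ty": -0.0024, "tz": 0, "wx": 0, "wy": 0, "wz": 0}, {"tx": 0, "ty": -0.0036, "tz": 0, "wx": 0, "wy": 0, "wz": 0}, {"tx": 0, "ty": -0.0048, "tz": 0, "wx": 0, "wy": 0, "wz": 0}, {"tx": 0, "ty": -0.006, "tz": 0, "wx": 0, "wy": 0, "wz": 0}]'

```text
time_s: 13.25
tcp_pos: [526.8, 78.0, 55.2]
tcp_rot: [-0.0, 0.741, 0.671, -0.0]
contact_force: [2.1, -0.5, 1.2]
finger_gap: 13.6
grip_force: 41.1
```

Emit:
move_arm --plan '[{"tx": 0, "ty": -0.0012, "tz": 0, "wx": 0, "wy": 0, "wz": 0}, {"tx": 0, "ty": -0.0024, "tz": 0, "wx": 0, "wy": 0, "wz": 0}, {"tx": 0, "ty": -0.0036, "tz": 0, "wx": 0, "wy": 0, "wz": 0}, {"tx": 0, "ty": -0.0048, "tz": 0, "wx": 0, "wy": 0, "wz": 0}, {"tx": 0, "ty": -0.006, "tz": 0, "wx": 0, "wy": 0, "wz": 0}]'

```text
time_s: 13.75
tcp_pos: [520.8, 78.6, 55.1]
tcp_rot: [-0.0, 0.741, 0.671, -0.0]
contact_force: [1.4, -0.4, 1.1]
finger_gap: 13.6
grip_force: 41.1
```

Emit:
move_arm --plan '[{"tx": 0, "ty": -0.0012, "tz": 0, "wx": 0, "wy": 0, "wz": 0}, {"tx": 0, "ty": -0.0024, "tz": 0, "wx": 0, "wy": 0, "wz": 0}, {"tx": 0, "ty": -0.0036, "tz": 0, "wx": 0, "wy": 0, "wz": 0}, {"tx": 0, "ty": -0.0048, "tz": 0, "wx": 0, "wy": 0, "wz": 0}, {"tx": 0, "ty": -0.006, "tz": 0, "wx": 0, "wy": 0, "wz": 0}]'

```text
time_s: 14.25
tcp_pos: [514.9, 79.2, 55.1]
tcp_rot: [-0.0, 0.741, 0.671, -0.0]
contact_force: [2.5, -0.3, 0.8]
finger_gap: 13.4
grip_force: 41.1
```

Emit:
move_arm --plan '[{"tx": 0, "ty": -0.0012, "tz": 0, "wx": 0, "wy": 0, "wz": 0}, {"tx": 0, "ty": -0.0024, "tz": 0, "wx": 0, "wy": 0, "wz": 0}, {"tx": 0, "ty": -0.0036, "tz": 0, "wx": 0, "wy": 0, "wz": 0}, {"tx": 0, "ty": -0.0048, "tz": 0, "wx": 0, "wy": 0, "wz": 0}]'

```text
time_s: 14.65
tcp_pos: [510.1, 79.6, 55.1]
tcp_rot: [-0.0, 0.741, 0.671, -0.0]
contact_force: [0.6, -0.1, 0.4]
finger_gap: 13.5
grip_force: 41.0
```

Emit:
move_arm --plan '[{"tx": 0, "ty": -0.0012, "tz": 0, "wx": 0, "wy": 0, "wz": 0}, {"tx": 0, "ty": -0.0024, "tz": 0, "wx": 0, "wy": 0, "wz": 0}, {"tx": 0, "ty": -0.0036, "tz": 0, "wx": 0, "wy": 0, "wz": 0}, {"tx": 0, "ty": -0.0048, "tz": 0, "wx": 0, "wy": 0, "wz": 0}]'

```text
time_s: 15.05
tcp_pos: [505.3, 80.1, 55.1]
tcp_rot: [-0.0, 0.741, 0.671, -0.0]
contact_force: [2.2, 0.4, 1.6]
finger_gap: 13.5
grip_force: 40.9
```

Emit:
move_arm --plan '[{"tx": 0, "ty": -0.0012, "tz": 0, "wx": 0, "wy": 0, "wz": 0}, {"tx": 0, "ty": -0.0024, "tz": 0, "wx": 0, "wy": 0, "wz": 0}, {"tx": 0, "ty": -0.0036, "tz": 0, "wx": 0, "wy": 0, "wz": 0}, {"tx": 0, "ty": -0.0048, "tz": 0, "wx": 0, "wy": 0, "wz": 0}]'

```text
time_s: 15.45
tcp_pos: [500.6, 80.6, 55.2]
tcp_rot: [-0.0, 0.741, 0.671, -0.0]
contact_force: [2.0, -0.1, 0.9]
finger_gap: 13.5
grip_force: 40.9
```

Emit:
move_arm --plan '[{"tx": 0, "ty": -0.001, "tz": 0, "wx": 0, "wy": 0, "wz": 0}, {"tx": 0, "ty": -0.002, "tz": 0, "wx": 0, "wy": 0, "wz": 0}, {"tx": 0, "ty": -0.003, "tz": 0, "wx": 0, "wy": 0, "wz": 0}, {"tx": 0, "ty": -0.004, "tz": 0, "wx": 0, "wy": 0, "wz": 0}]'

```text
time_s: 15.85
tcp_pos: [496.8, 80.9, 55.2]
tcp_rot: [0.0, 0.741, 0.671, 0.0]
contact_force: [2.9, -0.5, -2.2]
finger_gap: 13.6
grip_force: 40.5
```

Emit:
move_arm --plan '[{"tx": 0, "ty": -0.001, "tz": 0, "wx": 0, "wy": 0, "wz": 0}, {"tx": 0, "ty": -0.002, "tz": 0, "wx": 0, "wy": 0, "wz": 0}, {"tx": 0, "ty": -0.003, "tz": 0, "wx": 0, "wy": 0, "wz": 0}]'

```text
time_s: 16.15
tcp_pos: [494.1, 81.2, 55.3]
tcp_rot: [0.0, 0.741, 0.671, 0.0]
contact_force: [3.9, -0.1, -2.6]
finger_gap: 13.6
grip_force: 40.3
```

Emit:
move_arm --plan '[{"tx": 0, "ty": -0.001, "tz": 0, "wx": 0, "wy": 0, "wz": 0}, {"tx": 0, "ty": -0.002, "tz": 0, "wx": 0, "wy": 0, "wz": 0}, {"tx": 0, "ty": -0.003, "tz": 0, "wx": 0, "wy": 0, "wz": 0}]'

```text
time_s: 16.45
tcp_pos: [490.8, 81.6, 55.2]
tcp_rot: [0.0, 0.741, 0.671, 0.0]
contact_force: [3.6, 0.9, -1.5]
finger_gap: 13.5
grip_force: 40.4
```

Force along the slot is steady at about 4 N since x≈499, so it's pushing the keeper. I'll continue slowly to the dead stop.

Emit:
move_arm --plan '[{"tx": 0, "ty": -0.0006, "tz": 0, "wx": 0, "wy": 0, "wz": 0}, {"tx": 0, "ty": -0.0012, "tz": 0, "wx": 0, "wy": 0, "wz": 0}, {"tx": 0, "ty": -0.0018, "tz": 0, "wx": 0, "wy": 0, "wz": 0}]'

```text
time_s: 16.75
tcp_pos: [489.0, 81.8, 55.3]
tcp_rot: [0.0, 0.741, 0.671, 0.0]
contact_force: [4.7, 0.1, -1.4]
finger_gap: 13.6
grip_force: 40.4
```

Emit:
move_arm --plan '[{"tx": 0, "ty": -0.0005, "tz": 0, "wx": 0, "wy": 0, "wz": 0}, {"tx": 0, "ty": -0.001, "tz": 0, "wx": 0, "wy": 0, "wz": 0}, {"tx": 0, "ty": -0.0015, "tz": 0, "wx": 0, "wy": 0, "wz": 0}]'

```text
time_s: 17.05
tcp_pos: [487.5, 81.9, 55.2]
tcp_rot: [0.0, 0.741, 0.671, 0.0]
contact_force: [3.5, -0.2, -2.1]
finger_gap: 13.3
grip_force: 40.4
```

Emit:
move_arm --plan '[{"tx": 0, "ty": -0.0005, "tz": 0, "wx": 0, "wy": 0, "wz": 0}, {"tx": 0, "ty": -0.001, "tz": 0, "wx": 0, "wy": 0, "wz": 0}]'

```text
time_s: 17.25
tcp_pos: [486.5, 82.0, 55.2]
tcp_rot: [0.0, 0.741, 0.671, 0.0]
contact_force: [3.7, -0.4, -1.8]
finger_gap: 13.8
grip_force: 40.4
```

Emit:
move_arm --plan '[{"tx": 0, "ty": -0.0005, "tz": 0, "wx": 0, "wy": 0, "wz": 0}, {"tx": 0, "ty": -0.001, "tz": 0, "wx": 0, "wy": 0, "wz": 0}]'

```text
time_s: 17.45
tcp_pos: [485.5, 82.1, 55.2]
tcp_rot: [-0.0, 0.741, 0.671, 0.0]
contact_force: [3.7, 0.6, -1.8]
finger_gap: 13.7
grip_force: 40.4
```

Emit:
move_arm --plan '[{"tx": 0, "ty": -0.0005, "tz": 0, "wx": 0, "wy": 0, "wz": 0}, {"tx": 0, "ty": -0.001, "tz": 0, "wx": 0, "wy": 0, "wz": 0}]'

```text
time_s: 17.65
tcp_pos: [484.7, 82.2, 55.3]
tcp_rot: [0.0, 0.741, 0.671, 0.0]
contact_force: [4.6, 0.0, -3.3]
finger_gap: 13.5
grip_force: 40.3
```

Emit:
move_arm --plan '[{"tx": 0, "ty": -0.0005, "tz": 0, "wx": 0, "wy": 0, "wz": 0}, {"tx": 0, "ty": -0.0008, "tz": 0, "wx": 0, "wy": 0, "wz": 0}, {"tx": 0, "ty": -0.0008, "tz": 0, "wx": 0, "wy": 0, "wz": 0}]'

```text
time_s: 17.95
tcp_pos: [484.5, 82.2, 55.4]
tcp_rot: [0.001, 0.741, 0.671, 0.001]
contact_force: [6.0, 0.3, -4.3]
finger_gap: 13.4
grip_force: 40.1
```

Emit:
move_arm --plan '[{"tx": 0, "ty": -0.0004, "tz": 0, "wx": 0, "wy": 0, "wz": 0}, {"tx": 0, "ty": -0.0008, "tz": 0, "wx": 0, "wy": 0, "wz": 0}, {"tx": 0, "ty": -0.0008, "tz": 0, "wx": 0, "wy": 0, "wz": 0}]'

```text
time_s: 18.25
tcp_pos: [484.3, 82.2, 55.5]
tcp_rot: [0.001, 0.741, 0.671, 0.001]
contact_force: [8.2, -0.6, -5.5]
finger_gap: 13.6
grip_force: 39.9
```

Emit:
move_arm --plan '[{"tx": 0, "ty": 0.0005, "tz": 0, "wx": 0, "wy": 0, "wz": 0}, {"tx": 0, "ty": 0.001, "tz": 0.0002, "wx": 0, "wy": 0, "wz": 0}, {"tx": 0, "ty": 0.001, "tz": 0.0003, "wx": 0, "wy": 0, "wz": 0}, {"tx": 0, "ty": 0.001, "tz": 0.0003, "wx": 0, "wy": 0, "wz": 0}]'

```text
time_s: 18.65
tcp_pos: [484.6, 82.2, 55.2]
tcp_rot: [0.001, 0.741, 0.671, 0.001]
contact_force: [5.0, 0.1, -2.2]
finger_gap: 13.5
grip_force: 40.6
```

Emit:
move_arm --plan '[{"tx": 0, "ty": 0.0003, "tz": 0, "wx": 0, "wy": 0, "wz": 0}, {"tx": 0, "ty": 0.0003, "tz": 0, "wx": 0, "wy": 0, "wz": 0}, {"tx": 0, "ty": 0.0003, "tz": 0, "wx": 0, "wy": 0, "wz": 0}, {"tx": 0, "ty": 0.0003, "tz": 0, "wx": 0, "wy": 0, "wz": 0}, {"tx": 0, "ty": 0.0003, "tz": 0, "wx": 0, "wy": 0, "wz": 0}, {"tx": 0, "ty": 0.0003, "tz": 0, "wx": 0, "wy": 0, "wz": 0}]' --gripper 120

```text
time_s: 19.25
tcp_pos: [484.1, 82.2, 54.8]
tcp_rot: [-0.0, 0.741, 0.671, -0.0]
contact_force: [-0.1, 0.2, -0.2]
finger_gap: 45.2
grip_force: 0.0
```

Emit:
move_arm --plan '[{"tx": 0, "ty": 0, "tz": -0.005, "wx": 0, "wy": 0, "wz": 0}, {"tx": 0, "ty": 0, "tz": -0.015, "wx": 0, "wy": 0, "wz": 0}, {"tx": 0, "ty": 0, "tz": -0.03, "wx": 0, "wy": 0, "wz": 0}, {"tx": 0, "ty": 0, "tz": -0.05, "wx": 0, "wy": 0, "wz": 0}, {"tx": 0, "ty": 0, "tz": -0.075, "wx": 0, "wy": 0, "wz": 0}, {"tx": 0, "ty": 0, "tz": -0.1, "wx": 0, "wy": 0, "wz": 0}, {"tx": 0, "ty": 0, "tz": -0.12, "wx": 0, "wy": 0, "wz": 0}, {"tx": 0, "ty": 0, "tz": -0.13, "wx": 0, "wy": 0, "wz": 0}, {"tx": 0, "ty": 0, "tz": -0.13, "wx": 0, "wy": 0, "wz": 0}]'

```text
time_s: 20.15
tcp_pos: [485.5, 82.2, 187.1]
tcp_rot: [0.001, 0.741, 0.671, 0.001]
contact_force: [-0.3, -0.1, -0.9]
finger_gap: 45.2
grip_force: 0.0
```

```bash
python3 - <<'E'
from h import *
s=r.state();print(s["tcp_pos"],s["contact_force"],s["finger_gap"])
g=r.grab_frame("side")
cv2.imwrite("pics/end.png",cv2.resize(g["color"][165:265,222:342],(720,600),interpolation=cv2.INTER_CUBIC))
E
```

```text
[485.45471882  82.24008002 187.06254616] [-0.33305203 -0.05860029 -0.88234317] 45.15984239933123
```

View pics/end.png

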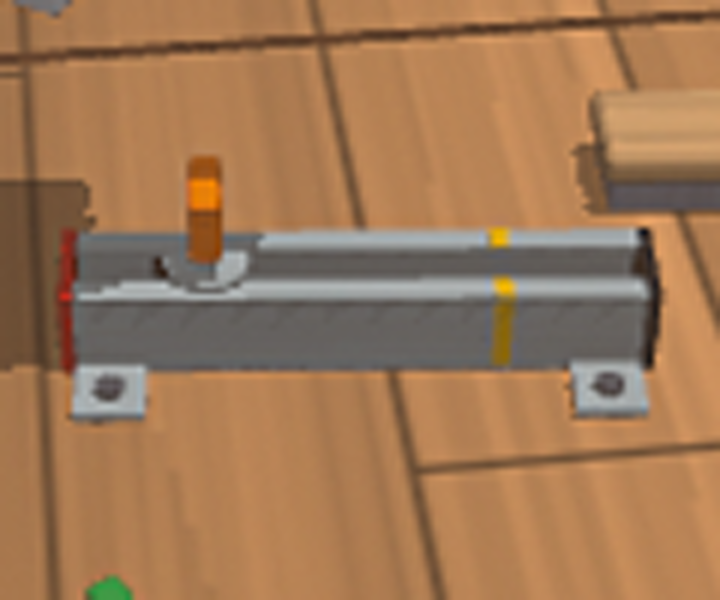

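The bolt stands upright at crop (205,210), its collar on the lips and its wing across the slot near the red end. The gripper is clear of it, so I'm handing in.

```bash
python3 -c "
from rig import r
print(r.job_done())"
```

```text
the job is handed in; nothing more can be done
None
```

The job is handed in: the bolt went in at the yellow mark, was turned a quarter turn, and pushed the keeper until it stopped dead (about 12 mm of travel, 8 N at the end); it was released upright at about 20 s, without touching the bowl, ball, brush or scoop.

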